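# Shut the pawn box

### The job

One pawn was left standing up in the front lane of the clear pawn box, so its lid cannot be shut. Push that pawn over with your fingertips so that it lies flat in its lane, then push the open lid over from behind and press it down until it is fully shut. Do not pick anything up, and leave everything else on the shelf where it is.

Things in the scene. Friction and masses are not known exactly. Their poses are not given: they have to be found in the camera images.
- pawn_box: clear plastic pawn box with grey rims and a wooden floor, fixed to the shelf: 96 mm (its x) by 196 mm (its y), rim 42 mm above the shelf, walls 4 mm, floor 5 mm thick. Origin at the centre of its underside; +x points to the hinged side (away from the robot, turned up to 0.45 rad either way), +y along the hinge, z up. Its rear lane, beside the hinge, is filled by two lying pawns fixed in it
- lane_mid (a point): middle of the floor of the box's front lane (24 mm to the front of the box's centre, 5 mm above the shelf), axes as the box. The lane runs along y, 188 mm long and 40 mm wide between the front wall and a wooden divider 25 mm high; only the standing pawn is in it
- pawn_mid (a point): the loose wooden pawn standing upright in the front lane, up to 45 mm either way from its middle. This point is on its axis 35 mm above its foot; z runs from foot to head. Toppled, it turns over the edge of its foot and needs about 70 mm of lane ahead of that edge to lie flat; if the lane is shorter there, its head may stay propped on the end wall
- pawn: the same loose pawn: 70 mm high, foot 30 mm across and 8 mm thick, neck 13 mm, ball head 22 mm across centred 59 mm above its foot, about 30 g. Standing, its top is 75 mm above the shelf, 33 mm above the box's rim. Origin at the centre of the underside of its foot, z from foot to head
- lid (a joint): angle of the box's lid in rad: 0 shut flat on the rim, 1.57 upright, starts at 1.75 to 2.15, leaning back away from the robot; stop at 2.3. Flat plate, 96 mm from hinge to free edge by 196 mm, 6 mm thick, clear with a 12 mm grey border, 60 g. The stiff hinge keeps it wherever it is left (about 1 N at the free edge moves it), also shut; no latch to undo
- lid_hinge (a point): middle of the hinge line, 48 mm along the box's +x from its centre, 42.5 mm above the shelf: the lid's inner face passes through it, the outer face is 6 mm off. Turns with the lid: its -x axis points along the lid to the free edge, its z axis out of the outer face, y along the hinge
- lid_edge (a point): middle of the lid's free edge, half-way through its thickness, 96 mm from the hinge; axes as lid_hinge
- dice_cup: green plastic dice cup with a rubber foot, standing, 72 mm across and 88 mm high; origin at the centre of its underside. Bystander, stands to one side of the box (swaps places with the jar)
- token_jar: closed glass token jar with a metal cap, 66 mm across and 80 mm high; origin at the centre of its underside. Bystander, to the other side of the box
- token_tower: blue plastic three-tier token tower, 86 mm across and 116 mm high; origin at the centre of its underside. Bystander, stands behind and to the left of the box
- clamp: small aluminium C-clamp lying flat, about 60 by 135 mm over its screw and 14 mm high; origin on its underside at the middle of its spine. Bystander, in front of the box
- spare_pawn: wooden pawn like the one in the box, standing on the shelf outside the box, in front and to the right; origin at the centre of its underside. Bystander
- die_a: white die, 20 mm cube, origin at the centre of its underside. Bystander, in front and to the left of the box
- die_b: white die, 20 mm cube, origin at the centre of its underside. Bystander, to the left of the box
There are look-alikes about, which are no part of the job. What is shaped like the pawn but yellow is not meant.

How it is judged:
By the outcome, as a careful person would: the job done as asked, in the order asked, and still so for the second after the job is handed in, with the robot touching nothing.
It also fails if it takes over 51 s, if anything falls off the work surface, if the arm or the gripper's body presses on something with over 40 N, if the wrist force passes 120 N, or if a joint passes its speed limit or range.

### The arm

A 6-joint arm with a two-finger parallel gripper is mounted at the origin on the work surface. World frame = base frame: x ahead of the robot, y to its left, z up, the work surface at z = 0. Lengths are in m, angles in rad, forces in N, time in s.
With the tool pointing down it reaches from about 0.275 to 0.825 m from the base axis. Payload 5.2 kg.
Tool frame: the origin (TCP) lies on the centre line of the jaws, within the pads' length; the fingertips stand 25 mm ahead of it and the grasp point (between the pads) lies 6 mm ahead of it (arm.nose_length is the z of the fingertips in the tool frame, in m); z points along the fingers, y is the direction in which the jaws open and shut (so a half turn about z gives the same grasp; the last joint's range is limited). The gripper opens to 93 mm and grips with 3 to 60 N. Pads are 15 mm wide; open, the fingers measure 128 mm over their backs; the gripper's body (75 mm by 188 mm) begins 65 mm behind the grasp point.
Start: joints at [-1.338, 0.259, 1.535, -0, 1.348, -0.203], TCP at [0.232, -0.499, 0.219] pointing down, gripper open.
Joint ranges: [-3.14, 3.14], [-0.91, 2.08], [0.19, 2.58], [-1.22, 4.36], [0.22, 2.71], [-3.12, 3.12]. Speed limits (rad/s): [2.57, 2.57, 3.14, 3.14, 3.14, 3.14].

### API

Orientations are given as a rotation vector (axis times angle).
In Python, from cell import arm, viewer, finish_job gives the robot as it stands.
- The arm moves only by the tool arm_command, never from a script. Its argument "commands" is a list that holds one entry, the list of rows, each a list of 7 numbers: the finger opening in cm, from 0 to 9.3, then the shift along the tool's x, y, z in cm, then the turn, a rotation vector about the tool's x, y, z in degrees. In form: [[[gripper, x, y, z, ax, ay, az], ...]]. A call has 1 to 5 rows; each row is the pose to reach, as a shift and turn from the pose commanded when the call began, along the tool's axes at that moment; what a row does not reach only later rows make up. A row lasts 1/8 s, in which the tool goes at most 62.5 mm and 10.7 degrees, less where a joint would pass 70% of its speed; a pose out of reach is approached as far as the arm can. A call with a gripper value outside its range is refused whole. The fingers move at their own pace and stop on an object; "newtons" is the grip in N (left out, the last holds). Time passes only in rows, so rows that repeat a pose let the fingers close. It gives the time, the measured TCP pose, the force and the opening at its end, in the units of the state.
- arm.get_state(): the state, without advancing time (a new reading comes with each control period).
- viewer.camera(name): name is "scene" or "top" or "wrist"; returns a dict with "pixels" (480x640x3 uint8, red, green, blue), "fx", "fy", "cx", "cy" (pixels), "k1" (the pictures are not rectified: a ray, as slopes to the right and down, at radius r is drawn at 1 + k1 r^2 times it, then the intrinsics apply), "R" (3x3) and "t" (3): a world point X has camera coordinates R X + t. Camera axes: x right, y down, z forward; pixel columns grow to the right and rows downward; lengths in m; the calibration is good to about 2 mm. A picture is of the moment at which its call begins. There is no depth.
- finish_job(): hands the job in, once; it reports no verdict.
Trained networks look in the newest picture that a camera, given by its name, has taken for a name from the list of things; names that differ only in an ending like _2 or _b are one class to them, and where a whole thing is asked for, a point or a joint stands for the part that bears it (a point fixed in the world has none). Each returns a list of dicts, best first, with "confidence" (0 to 1); they miss things now and then, are a little off and sometimes report something else, mostly with a low value. They report only what shows in the picture. A call takes as long as a camera call. They do not tell look-alikes from the thing itself.
- viewer.recognise(label, camera): "location" ([x, y, z] in m, in the coordinates of the camera as it stood for that picture, good to about 4 mm: the middle of the surface that is visible of it).
- viewer.landmark_of(label, camera): "location" ([x, y, z] in m, in the coordinates of the camera as it stood for that picture, good to about 4 mm: a listed point, or the origin of a listed thing).
The state is a dict: "time": time; "joint_positions": joint angles; "joint_velocities": joint speeds; "joint_efforts": joint torques, N m; "tool_pos": TCP position; "eef_rot": TCP orientation; "wrist_force": force on the tool from outside, world axes, zero at the start; "ft_torque": the same for the moment, N m; "width": opening from 0.0 (shut) to 1.0 (fully open).
Only numpy, scipy, OpenCV 4.12 (cv2) and the standard library are available. Lean on these libraries where they do the work, as an engineer would, in place of code of your own. Each camera call takes 0.05 s, during which the arm holds its last target. There are 200 camera calls.

## Working session

There is one attempt and no reset: what is moved stays moved. The work goes in short steps, Python scripts to look and compute and a tool call to move; the robot and the scene stay as the last step left them, time stands still between calls to the robot, and variables do not carry over. Pictures are saved under pics/ and viewed, about 8 in all and at most 12, crops included, and the job is handed in when it is done.

Besides the shell and the picture viewer there is one more tool, called after "Call:" as name([rows], argument=value, ...), one row to a line, values as JSON. arm_command: Moves the arm, as the interface text tells. Its arguments: {"type":"object","properties":{"commands":{"type":"array"},"newtons":{"type":"number"}},"required":["commands"]}

```bash
mkdir -p pics; ls
cat > h.py <<'E'
import numpy as np, cv2
from scipy.spatial.transform import Rotation as Ro
from cell import arm, viewer, finish_job
np.set_printoptions(precision=4,suppress=True)
def snap(name,fn=None):
    c=viewer.camera(name)
    if fn: cv2.imwrite('pics/'+fn,cv2.cvtColor(c['pixels'],cv2.COLOR_RGB2BGR))
    return c
def proj(c,X):
    p=np.array(c['R'])@np.array(X)+np.array(c['t']); s=p[:2]/p[2]; s=s*(1+c['k1']*(s@s))
    return np.array([c['fx']*s[0]+c['cx'],c['fy']*s[1]+c['cy']])
def world(c,p): return np.array(c['R']).T@(np.array(p)-np.array(c['t']))
def ray(c,u,v):
    d=np.array([(u-c['cx'])/c['fx'],(v-c['cy'])/c['fy']]); s=d.copy()
    for _ in range(20): s=d/(1+c['k1']*(s@s))
    R=np.array(c['R']); return -R.T@np.array(c['t']), R.T@np.array([s[0],s[1],1])
def look(c,cam,labels,kind='landmark_of',n=2):
    for l in labels:
        for r in getattr(viewer,kind)(l,cam)[:n]:
            w=world(c,r['location']); print(cam,l,round(r['confidence'],2),w,proj(c,w).round())
E
cat > a.py <<'E'
from h import *
L=['pawn_box','lane_mid','pawn_mid','pawn','lid_hinge','lid_edge','dice_cup','token_jar','token_tower','clamp','spare_pawn','die_a']
for cam in ['scene','top']:
    c=snap(cam,cam+'0.png'); look(c,cam,L,n=3)
print(arm.get_state()['tool_pos'],arm.get_state()['eef_rot'])
E
python3 a.py
```

```text
pics
scene pawn_box 0.66 [ 0.5403 -0.0834  0.0065] [272. 322.]
scene lane_mid 0.57 [ 0.5232 -0.0752  0.0044] [266. 315.]
scene pawn_mid 0.71 [ 0.6086 -0.2503  0.0335] [246. 425.]
scene pawn_mid 0.63 [ 0.5094 -0.1075  0.0425] [244. 312.]
scene pawn 0.93 [ 0.6098 -0.247  -0.0033] [251. 435.]
scene pawn 0.64 [ 0.5073 -0.1123  0.0079] [244. 327.]
scene lid_hinge 0.65 [ 0.5872 -0.1025  0.04  ] [291. 332.]
scene lid_hinge 0.2 [0.5219 0.0698 0.0027] [312. 254.]
scene lid_edge 0.6 [ 0.6203 -0.1192  0.1288] [303. 314.]
scene dice_cup 0.84 [0.6469 0.0862 0.0019] [383. 276.]
scene token_jar 0.88 [ 0.4841 -0.2666  0.0014] [168. 403.]
scene token_tower 0.88 [ 0.7603  0.0829 -0.0005] [447. 305.]
scene token_tower 0.67 [ 0.6481  0.0854 -0.0009] [384. 277.]
scene clamp 0.6 [ 0.402  -0.0141  0.0023] [226. 260.]
scene clamp 0.5 [ 0.6481  0.0839 -0.0003] [383. 278.]
scene spare_pawn 0.8 [ 0.3839 -0.1534  0.0008] [164. 316.]
scene die_a 0.54 [0.5187 0.0669 0.0036] [310. 254.]
top pawn_box 0.19 [ 0.5077 -0.1108  0.0375] [426. 271.]
top lane_mid 0.73 [ 0.5246 -0.0759  0.008 ] [405. 262.]
top pawn_mid 0.65 [ 0.5041 -0.1131  0.0397] [428. 273.]
top pawn_mid 0.59 [ 0.617  -0.2459  0.0355] [495. 216.]
top pawn 0.69 [ 0.6144 -0.2489 -0.002 ] [489. 219.]
top pawn 0.57 [ 0.511  -0.1074  0.0057] [421. 269.]
top lid_hinge 0.79 [ 0.5865 -0.1042  0.0392] [423. 230.]
top lid_hinge 0.49 [ 0.5449 -0.0841 -0.003 ] [408. 252.]
top lid_edge 0.83 [ 0.6236 -0.1228  0.129 ] [446. 205.]
top dice_cup 0.91 [ 0.6497  0.0829 -0.0004] [326. 199.]
top token_jar 0.78 [ 0.4884 -0.2658  0.0009] [498. 282.]
top token_tower 0.96 [ 0.7643  0.0799 -0.0037] [328. 143.]
top clamp 0.95 [ 0.4054 -0.0163 -0.0011] [374. 322.]
top spare_pawn 0.79 [ 0.3837 -0.1552 -0.0009] [443. 334.]
top die_a 0.59 [ 0.5082  0.1001 -0.0007] [316. 269.]
top die_a 0.55 [ 0.5222  0.0746 -0.004 ] [329. 262.]
[ 0.2322 -0.4986  0.219 ] [-3.0673 -0.6792  0.    ]
```

View pics/scene0.png

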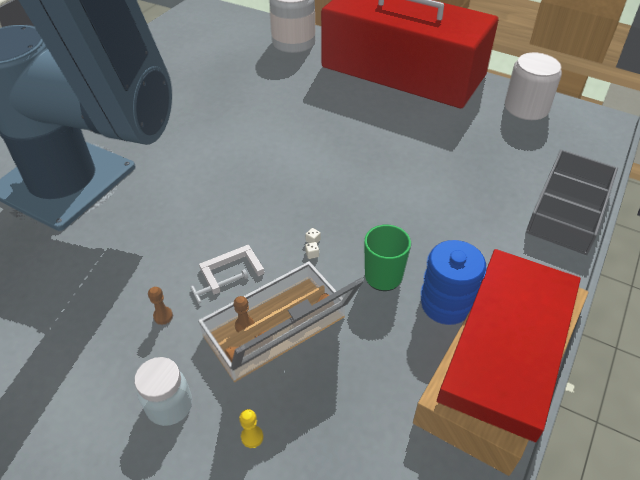

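View pics/top0.png

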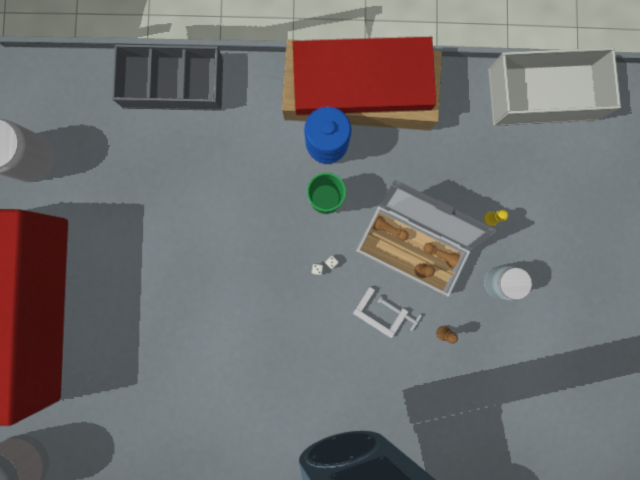

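```bash
cat > b.py <<'E'
from h import *
a=cv2.imread('pics/top0.png')[190:310,340:500]; cv2.imwrite('pics/crop_top.png',cv2.resize(a,None,fx=5,fy=5,interpolation=cv2.INTER_CUBIC))
c=snap('top'); s=snap('scene')
# box frame guess from landmarks, both cameras averaged
o=np.array([.5425,-.084]); 
for yaw in (-.38,-.42,-.46):
    R=np.array([[np.cos(yaw),-np.sin(yaw)],[np.sin(yaw),np.cos(yaw)]])
    print(yaw,[list(proj(c,[*(o+R@np.array(p)),.042]).round(1)) for p in ((-.048,.098),(-.048,-.098),(.048,-.098),(.048,.098))])
E
python3 b.py
```

```text
-0.38 [[np.float64(355.9), np.float64(256.1)], [np.float64(450.7), np.float64(295.6)], [np.float64(469.1), np.float64(249.2)], [np.float64(375.0), np.float64(209.8)]]
-0.42 [[np.float64(355.8), np.float64(253.8)], [np.float64(449.0), np.float64(297.1)], [np.float64(469.3), np.float64(251.5)], [np.float64(376.7), np.float64(208.4)]]
-0.46 [[np.float64(355.8), np.float64(251.5)], [np.float64(447.2), np.float64(298.5)], [np.float64(469.3), np.float64(253.8)], [np.float64(378.5), np.float64(207.0)]]
```

View pics/crop_top.png

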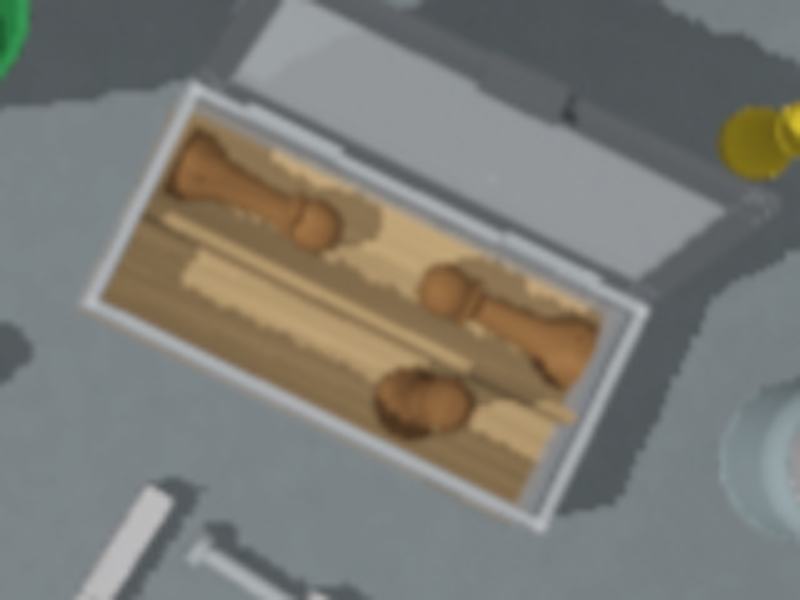

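The pawn to topple is the brown one in the front lane: head at top-image (431,270), foot at about (421,271). Its look-alikes in the top image are the spare pawn (446,334), the yellow one (497,216), and the two lying pawns (390,228) and (443,253).

```bash
cat > b.py <<'E'
from h import *
c=snap('top'); s=snap('scene')
px=[(357.6,250),(449,295.4),(469.6,252.4),(379,207.4)]
def onz(c,u,v,z):
    o,d=ray(c,u,v); return o+d*(z-o[2])/d[2]
P=[onz(c,u,v,.042)[:2] for u,v in px]; ce=np.mean(P,0)
yv=(P[0]-P[1]+P[3]-P[2]); yaw=np.arctan2(-yv[0],yv[1]); xv=P[2]-P[1]+P[3]-P[0]
print('box',ce,yaw,np.arctan2(xv[1],xv[0]),np.linalg.norm(yv)/2,np.linalg.norm(xv)/2)
R=np.array([[np.cos(yaw),-np.sin(yaw)],[np.sin(yaw),np.cos(yaw)]])
f=lambda p:R.T@(np.array(p)[:2]-ce)
print('head',f(onz(c,431.5,270.2,.064)),'foot',f(onz(c,421.4,271,.013)))
for n,p in dict(jar=(.486,-.266),cup=(.648,.084),tower=(.762,.081),clamp=(.404,-.015),edge=(.622,-.121),yel=(.612,-.248),spare=(.384,-.154)).items(): print(n,f(p))
print('scene corners',[proj(s,[*(ce+R@np.array(p)),.042]).round() for p in ((-.048,.098),(-.048,-.098),(.048,-.098),(.048,.098))])
E
python3 b.py
```

```text
box [ 0.5452 -0.0861] -0.44525191405487796 -0.45089660452843233 0.19441673257585854 0.09169378822988787
head [-0.0199 -0.0411] foot [-0.0248 -0.0354]
jar [ 0.0241 -0.1879]
cup [0.0195 0.1978]
tower [0.1237 0.2442]
clamp [-0.158   0.0034]
edge [0.0843 0.0016]
yel [ 0.13   -0.1173]
spare [-0.1162 -0.1307]
scene corners [array([309., 262.]), array([198., 321.]), array([230., 368.]), array([345., 302.])]
```

Call:
arm_command([
  [[0,4,-2.2,0,0,0,7],[0,8,-4.4,0,0,0,14],[0,12,-6.6,0,0,0,21],[0,16,-8.8,0,0,0,28],[0,20,-11,0,0,0,35]],
], newtons=20)

```text
time: 2.12
tool_pos: [0.3678, -0.3133, 0.2191]
eef_rot: [3.129, -0.281, 0.001]
wrist_force: [-0.1, -0.3, -0.1]
width: 0.513
```

```bash
cat > g.py <<'E'
# usage: g.py bx by tipz : shift/turn from the present pose to a box-frame tip position (mm)
from h import *
import sys
yaw=-.44; ce=np.array([.544,-.085]); R=np.array([[np.cos(yaw),-np.sin(yaw)],[np.sin(yaw),np.cos(yaw)]])
st=arm.get_state(); T=Ro.from_rotvec(st['eef_rot']); p=np.array(st['tool_pos'])
print('t',round(st['time'],2),'tip box mm',(R.T@(p[:2]-ce)*1000).round(1),round(p[2]*1000-25,1),'F',np.array(st['wrist_force']).round(1),'w',round(st['width'],2))
yt=np.array([np.sin(yaw),-np.cos(yaw),0]); z=np.array([0,0,-1]); 
Tg=Ro.from_matrix(np.c_[np.cross(yt,z),yt,z])
print('turn deg',np.degrees((T.inv()*Tg).as_rotvec()).round(1))
a=[float(v) for v in sys.argv[1:]]
for i in range(0,len(a),3):
    w=np.array([*(ce+R@np.array(a[i:i+2])/1000),a[i+2]/1000+.025]); print(a[i:i+3],'shift cm',(T.inv().apply(w-p)*100).round(1))
E
python3 g.py -24 -87 200 -24 -87 54
```

```text
t 2.12 tip box mm [ -62.2 -281.6] 194.1 F [-0.1 -0.3 -0.1] w 0.51
turn deg [ 0.  -0.  14.9]
[-24.0, -87.0, 200.0] shift cm [  8.7 -17.8  -0.6]
[-24.0, -87.0, 54.0] shift cm [  8.7 -17.8  14. ]
```

Call:
arm_command([
  [[0,2.2,-4.5,-0.6,0,0,4],[0,4.4,-9,-0.6,0,0,8],[0,6.5,-13.4,-0.6,0,0,12],[0,8.7,-17.8,-0.6,0,0,15],[0,8.7,-17.8,-0.6,0,0,15]],
])

```text
time: 2.75
tool_pos: [0.4851, -0.1516, 0.225]
eef_rot: [-3.068, 0.674, -0.001]
wrist_force: [-0.4, -0.3, 0.0]
width: 0.009
```

```bash
python3 g.py -24 -88 54
```

```text
t 2.75 tip box mm [-24.9 -85.4] 200.0 F [-0.4 -0.3  0. ] w 0.01
turn deg [-0.  -0.   0.4]
[-24.0, -88.0, 54.0] shift cm [ 0.1  0.3 14.6]
```

Call:
arm_command([
  [[0,0.1,0.3,5,0,0,0],[0,0.1,0.3,10,0,0,0],[0,0.1,0.3,13,0,0,0],[0,0.1,0.3,14.5,0,0,0],[0,0.1,0.3,14.5,0,0,0]],
])

```text
time: 3.38
tool_pos: [0.4828, -0.1579, 0.0795]
eef_rot: [-3.067, 0.681, 0.002]
wrist_force: [0.2, -0.5, 0.5]
width: 0.006
```

```bash
cat > b.py <<'E'
from h import *
im=[]
for n in ('scene','wrist'):
    im.append(snap(n)['pixels'])
a=cv2.resize(im[0][220:400,150:390],None,fx=2,fy=2,interpolation=cv2.INTER_CUBIC); b=cv2.resize(im[1],(480,360))
import sys; cv2.imwrite('pics/'+sys.argv[1],cv2.cvtColor(np.vstack([a,b])[:720,:],cv2.COLOR_RGB2BGR)[:, :] if 0 else cv2.resize(cv2.cvtColor(np.hstack([a,b]),cv2.COLOR_RGB2BGR),(800,300)))
E
python3 g.py -24 -40 54; python3 b.py p1.png
```

```text
t 3.38 tip box mm [-24.3 -92. ] 54.5 F [ 0.2 -0.5  0.5] w 0.01
turn deg [0.  0.1 0.2]
[-24.0, -40.0, 54.0] shift cm [ 0.  -5.2  0.1]
```

View pics/p1.png

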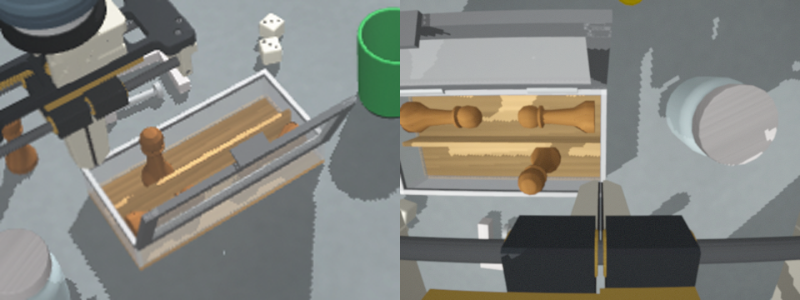

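The left half shows the closed tips over the right end rim, behind the standing pawn. In the wrist view the pawn's head is at (532,180) and the tips at (600,185), so they line up with the lane. I'll push along +y of the box.

Call:
arm_command([
  [[0,0,-1,0,0,0,0],[0,0,-2,0,0,0,0],[0,0,-2.8,0,0,0,0],[0,0,-3.4,0,0,0,0],[0,0,-4,0,0,0,0]],
])

```text
time: 4.1
tool_pos: [0.5005, -0.1207, 0.08]
eef_rot: [3.067, -0.68, 0.0]
wrist_force: [-0.9, -0.4, 0.1]
width: 0.005
```

Call:
arm_command([
  [[0,0,-0.6,0,0,0,0],[0,0,-1.2,0,0,0,0],[0,0,-1.8,0,0,0,0],[0,0,-2.4,0,0,0,0],[0,0,-3,0,0,0,0]],
])

```text
time: 4.72
tool_pos: [0.5131, -0.0937, 0.0799]
eef_rot: [3.067, -0.681, -0.0]
wrist_force: [-0.3, 0.6, 0.2]
width: 0.006
```

```bash
python3 g.py; python3 b.py p2.png
```

```text
t 4.72 tip box mm [-24.2 -21. ] 54.9 F [-0.3  0.6  0.2] w 0.01
turn deg [0.  0.  0.2]
```

View pics/p2.png

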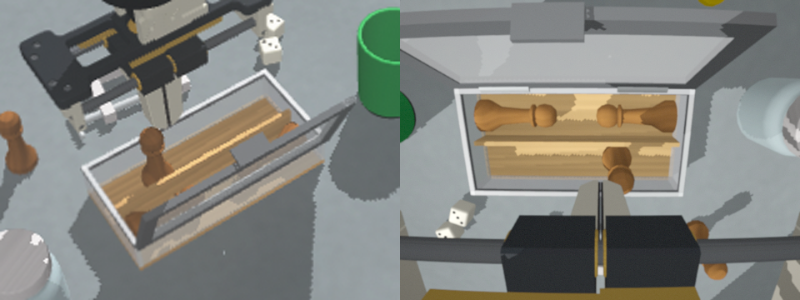

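```bash
cat > c.py <<'E'
from h import *
print(arm.nose_length)
st=arm.get_state(); p=np.array(st['tool_pos']); tip=p-[0,0,.025]; print('tip',tip)
for n in ('scene','wrist','top'):
    c=snap(n); print(n,'tip px',proj(c,tip).round(), 'head at tri', proj(c,[.510,-.113,.064]).round())
    look(c,n,['pawn_mid','pawn','lane_mid','pawn_box','lid_hinge','lid_edge'])
    if n!='top': a=c['pixels'][220:340,180:340] if n=='scene' else c['pixels'][140:400,220:566]; cv2.imwrite(f'pics/z_{n}.png',cv2.cvtColor(cv2.resize(a,(500,375) if n=='scene' else (300,225),interpolation=cv2.INTER_CUBIC),cv2.COLOR_RGB2BGR))
a=cv2.imread('pics/z_scene.png');b=cv2.imread('pics/z_wrist.png'); o=np.zeros((375,800,3),np.uint8); o[:,:500]=a; o[:225,500:]=b; cv2.imwrite('pics/p3.png',o)
E
python3 c.py
```

```text
0.025
tip [ 0.5132 -0.0935  0.0549]
scene tip px [251. 301.] head at tri [241. 306.]
scene pawn_mid 0.66 [ 0.4837 -0.268  -0.0003] [167. 404.]
scene pawn_mid 0.6 [ 0.5086 -0.1102  0.0391] [243. 314.]
scene pawn 0.68 [ 0.6131 -0.248  -0.0026] [252. 437.]
scene pawn 0.67 [ 0.5034 -0.1111  0.0038] [242. 327.]
scene lane_mid 0.57 [ 0.5237 -0.0752  0.0084] [266. 313.]
scene pawn_box 0.67 [ 0.5415 -0.0846  0.0027] [273. 325.]
scene pawn_box 0.33 [ 0.5085  0.0973 -0.001 ] [314. 242.]
scene lid_hinge 0.72 [ 0.5856 -0.0987  0.0406] [292. 329.]
scene lid_hinge 0.48 [ 0.6223 -0.1235  0.1299] [303. 316.]
scene lid_edge 0.81 [ 0.6197 -0.1257  0.1285] [300. 317.]
wrist tip px [321. 282.] head at tri [360. 279.]
wrist pawn_mid 0.79 [ 0.5039 -0.1046  0.0408] [346. 278.]
wrist pawn 0.83 [ 0.5103 -0.1061  0.0088] [341. 249.]
wrist lane_mid 0.87 [ 0.5219 -0.0754  0.0029] [290. 249.]
wrist pawn_box 0.69 [0.5223 0.0706 0.0041] [106. 332.]
wrist pawn_box 0.57 [ 0.5405 -0.0811 -0.0006] [286. 219.]
wrist lid_hinge 0.81 [ 0.5838 -0.1043  0.0422] [282. 146.]
wrist lid_edge 0.65 [ 0.6217 -0.1192  0.1323] [236.  14.]
wrist lid_edge 0.58 [0.5068 0.1024 0.0009] [ 86. 362.]
top tip px [419. 268.] head at tri [431. 270.]
top pawn_mid 0.67 [ 0.6167 -0.2466  0.0344] [495. 216.]
top pawn 0.5 [ 0.6183 -0.2523 -0.0018] [491. 217.]
top lane_mid 0.96 [ 0.5241 -0.0734  0.0077] [404. 262.]
top lane_mid 0.51 [ 0.6535  0.0828 -0.003 ] [326. 197.]
top pawn_box 0.62 [ 0.5484 -0.084   0.0022] [409. 250.]
top lid_hinge 0.84 [ 0.5901 -0.1042  0.0428] [423. 228.]
top lid_hinge 0.44 [ 0.6204 -0.1233  0.1297] [446. 206.]
top lid_edge 0.68 [ 0.6219 -0.1222  0.1277] [445. 206.]
```

View pics/p3.png

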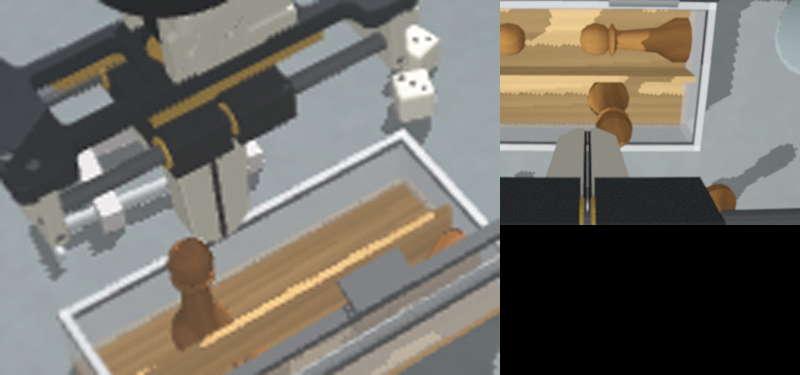

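```bash
cat > d.py <<'E'
from h import *
C={n:snap(n) for n in ('scene','wrist','top')}
def brown(c,poly):
    pass
def tri(obs):
    A=np.zeros((3,3));b=np.zeros(3)
    for n,u,v in obs:
        o,d=ray(C[n],u,v); d=d/np.linalg.norm(d); M=np.eye(3)-np.outer(d,d); A+=M;b+=M@o
    X=np.linalg.solve(A,b); return X,[(proj(C[n],X)-[u,v]).round(1) for n,u,v in obs]
yaw=-.44; ce=np.array([.544,-.085]); R=np.array([[np.cos(yaw),-np.sin(yaw)],[np.sin(yaw),np.cos(yaw)]])
for obs in ([('scene',240.8,303.8),('wrist',350.3,288)],):
    X,r=tri(obs); print('head',X,'box',R.T@(X[:2]-ce),r)
# old head: scene initial vs top initial
X,r=tri([('scene',240.8,303.5),('top',431.5,270.2)]); print('head0',X,'box',R.T@(X[:2]-ce),r)
cv2.imwrite('pics/p4.png',np.hstack([cv2.cvtColor(cv2.resize(C['top']['pixels'][240:300,380:480],(500,300),interpolation=cv2.INTER_CUBIC),cv2.COLOR_RGB2BGR),cv2.cvtColor(cv2.resize(C['wrist']['pixels'][200:320,260:380],(300,300),interpolation=cv2.INTER_CUBIC),cv2.COLOR_RGB2BGR)]))
E
python3 d.py
```

```text
head [ 0.5039 -0.1057  0.0561] box [-0.0275 -0.0359] [array([0.1, 0.1]), array([0.2, 0.3])]
head0 [ 0.5099 -0.113   0.0696] box [-0.0189 -0.0398] [array([-0.3, -0. ]), array([-0.1, -0.2])]
```

View pics/p4.png

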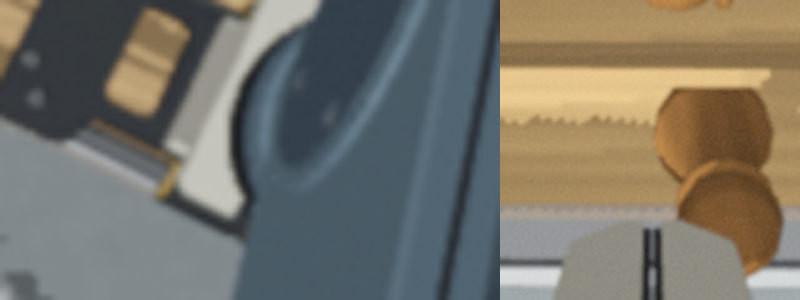

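```bash
cat > e.py <<'E'
from h import *
st=arm.get_state(); p=np.array(st['tool_pos']); T=Ro.from_rotvec(st['eef_rot']); 
C={n:snap(n) for n in ('scene','wrist')}
print({n:(-np.array(c['R']).T@c['t']) for n,c in C.items()})
for z in (.025,.020,.015,.010,.005):
  for x in (-.0075,.0075):
    w=p+T.apply([x,0,z]); print(z,x,[proj(C[n],w).round(1) for n in C])
for Z in (.055,.065,.075): print(Z, [proj(C[n],[.5085,-.111,Z]).round(1) for n in C])
E
python3 e.py; python3 g.py
```

```text
{'scene': array([ 0.8582, -0.486 ,  0.745 ]), 'wrist': array([ 0.5886, -0.1281,  0.2472])}
0.025 -0.0075 [array([248.1, 297.9]), array([322.8, 294.7])]
0.025 0.0075 [array([253.3, 304.6]), array([322.9, 268.2])]
0.02 -0.0075 [array([247.7, 295.8]), array([322.8, 298.8])]
0.02 0.0075 [array([253. , 302.5]), array([322.9, 271.9])]
0.015 -0.0075 [array([247.4, 293.7]), array([322.9, 303.1])]
0.015 0.0075 [array([252.7, 300.5]), array([323. , 275.6])]
0.01 -0.0075 [array([247. , 291.7]), array([322.9, 307.7])]
0.01 0.0075 [array([252.3, 298.4]), array([323. , 279.6])]
0.005 -0.0075 [array([246.7, 289.6]), array([323. , 312.4])]
0.005 0.0075 [array([252. , 296.3]), array([323.1, 283.8])]
0.055 [array([241.6, 308.1]), array([356. , 276.1])]
0.065 [array([240.8, 304.1]), array([357.7, 283.9])]
0.075 [array([240.1, 299.9]), array([359.6, 292.4])]
t 6.12 tip box mm [-24.2 -21.4] 55.0 F [-0.5 -0.4  0.5] w 0.01
turn deg [-0.  -0.   0.2]
```

Call:
arm_command([
  [[0,0.5,-3,0,0,0,0],[0,0.5,-6,0,0,0,0],[0,0.5,-6.5,1,0,0,0],[0,0.5,-6.5,2,0,0,0],[0,0.5,-6.5,2,0,0,0]],
])

```text
time: 6.75
tool_pos: [0.5436, -0.0377, 0.0585]
eef_rot: [3.067, -0.682, -0.005]
wrist_force: [0.5, -0.4, -0.0]
width: 0.004
```

```bash
python3 g.py; sed -i "s/^for Z.*//" e.py; python3 e.py
python3 - <<'E'
from h import *
C={n:snap(n) for n in ('scene','wrist')}
a=cv2.resize(C['scene']['pixels'][220:340,200:360],(480,360),interpolation=cv2.INTER_CUBIC); b=cv2.resize(C['wrist']['pixels'][160:400,220:420],(300,360),interpolation=cv2.INTER_CUBIC)
cv2.imwrite('pics/p5.png',cv2.cvtColor(np.hstack([a,b]),cv2.COLOR_RGB2BGR))
E
```

```text
t 6.75 tip box mm [-20.5  42.7] 33.5 F [ 0.5 -0.4 -0. ] w 0.0
turn deg [0.  0.2 0.1]
{'scene': array([ 0.8582, -0.486 ,  0.745 ]), 'wrist': array([ 0.62  , -0.072 ,  0.2262])}
0.025 -0.0075 [array([286.4, 288.4]), array([322.9, 295.1])]
0.025 0.0075 [array([291.8, 294.8]), array([323. , 268.8])]
0.02 -0.0075 [array([286.3, 286.5]), array([322.9, 299.3])]
0.02 0.0075 [array([291.7, 292.8]), array([323. , 272.4])]
0.015 -0.0075 [array([286.1, 284.4]), array([323. , 303.6])]
0.015 0.0075 [array([291.5, 290.8]), array([323. , 276.2])]
0.01 -0.0075 [array([286. , 282.4]), array([323. , 308.1])]
0.01 0.0075 [array([291.4, 288.8]), array([323.1, 280.2])]
0.005 -0.0075 [array([285.8, 280.4]), array([323.1, 312.8])]
0.005 0.0075 [array([291.3, 286.7]), array([323.2, 284.3])]
```

View pics/p5.png

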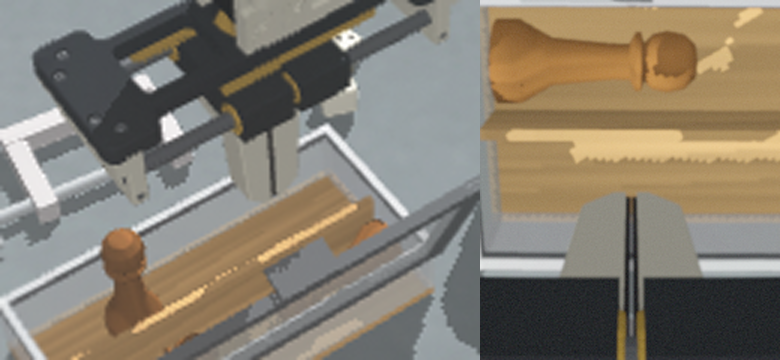

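The pawn still stands at (125,255) in the left half. The tip shows at (272,200), about 20 mm higher than the nominal figure, so the first pass went over the head. I'll go back behind the pawn and come in lower.

Call:
arm_command([
  [[0,0,0,-6,0,0,0],[0,-0.2,5.5,-6,0,0,0],[0,-0.2,11,-6,0,0,0],[0,-0.2,11.7,-3,0,0,0],[0,-0.2,11.7,-1,0,0,0]],
])

```text
time: 7.58
tool_pos: [0.4931, -0.144, 0.0697]
eef_rot: [3.066, -0.685, 0.001]
wrist_force: [0.6, 0.2, 0.1]
width: 0.007
```

Call:
arm_command([
  [[0,0,0,0.4,0,0,0],[0,0,0,0.4,0,0,0],[0,0,-0.6,0.4,0,0,0],[0,0,-1.2,0.4,0,0,0],[0,0,-1.8,0.4,0,0,0]],
])

```text
time: 8.2
tool_pos: [0.5018, -0.1255, 0.0664]
eef_rot: [3.067, -0.68, 0.001]
wrist_force: [-0.6, -0.4, 2.8]
width: 0.004
```

```bash
python3 g.py
cat > f.py <<'E'
from h import *
import sys
C={n:snap(n) for n in ('scene','wrist')}
a=cv2.resize(C['scene']['pixels'][220:340,200:360],(480,360),interpolation=cv2.INTER_CUBIC); b=cv2.resize(C['wrist']['pixels'],(320,240),interpolation=cv2.INTER_AREA)
b=np.vstack([b,np.zeros((120,320,3),np.uint8)])
cv2.imwrite('pics/'+sys.argv[1],cv2.cvtColor(np.hstack([a,b]),cv2.COLOR_RGB2BGR))
E
python3 - <<'E'
from h import *
for n in ('scene','wrist'):
    look(snap(n),n,['pawn_mid','pawn'])
E
```

```text
t 8.2 tip box mm [-20.9 -54.6] 41.4 F [-0.6 -0.4  2.8] w 0.0
turn deg [ 0.  -0.   0.2]
scene pawn_mid 0.67 [ 0.5113 -0.11    0.0398] [245. 315.]
scene pawn_mid 0.59 [ 0.6084 -0.2518  0.0361] [245. 425.]
scene pawn 0.88 [ 0.6131 -0.2462 -0.0029] [253. 436.]
scene pawn 0.66 [ 0.5066 -0.1082  0.0065] [245. 325.]
wrist pawn_mid 0.74 [ 0.5072 -0.104   0.0414] [281. 289.]
wrist pawn_mid 0.31 [ 0.5842 -0.1037  0.0465] [205. 156.]
wrist pawn 0.69 [ 0.5088 -0.1068  0.0069] [289. 262.]
```

Run:
```python
from h import *
C={n:snap(n) for n in ('scene','wrist')}
a=cv2.resize(C['scene']['pixels'][240:360,180:280],(400,480),interpolation=cv2.INTER_CUBIC); b=cv2.resize(C['wrist']['pixels'][160:400,220:420],(400,480),interpolation=cv2.INTER_CUBIC)
cv2.imwrite('pics/p6.png',cv2.cvtColor(np.hstack([a,b]),cv2.COLOR_RGB2BGR))
```

```text
(no output)
```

View pics/p6.png

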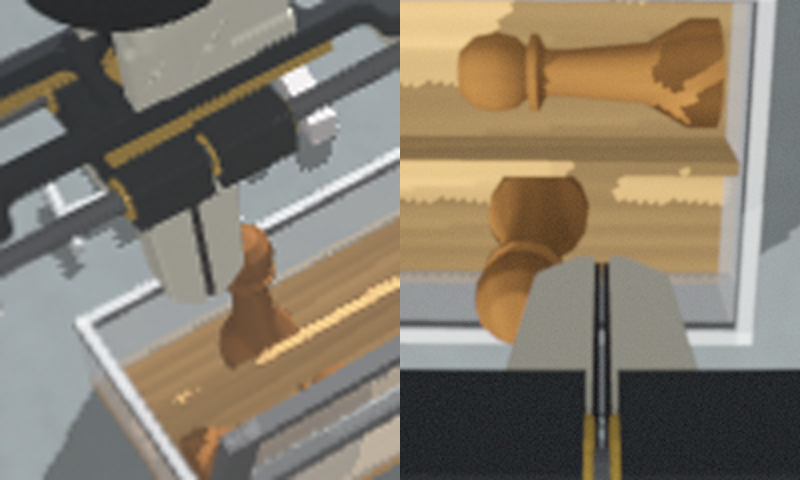

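Here the tips are beside the head at (255,255) in the left half, and the force is mostly vertical, so they are still too high on it. I'll back off, go 18 mm lower and push again.

Call:
arm_command([
  [[0,0,1.7,0,0,0,0],[0,0,1.7,1.8,0,0,0],[0,0,1.2,1.8,0,0,0],[0,0,0.6,1.8,0,0,0],[0,0,0,1.8,0,0,0]],
])

```text
time: 9.22
tool_pos: [0.5018, -0.1259, 0.0484]
eef_rot: [3.067, -0.681, 0.001]
wrist_force: [0.5, 0.3, 0.8]
width: 0.005
```

```bash
python3 g.py
python3 - <<'E'
from h import *
for n in ('scene','wrist'):
    look(snap(n),n,['pawn_mid','pawn'])
E
```

```text
t 9.22 tip box mm [-20.7 -55. ] 23.4 F [0.5 0.3 0.8] w 0.0
turn deg [-0.  -0.   0.2]
scene pawn_mid 0.83 [ 0.6075 -0.2493  0.035 ] [246. 423.]
scene pawn_mid 0.59 [ 0.5102 -0.1033  0.0433] [246. 310.]
scene pawn 0.96 [ 0.5027 -0.1128  0.0061] [241. 326.]
scene pawn 0.9 [ 0.6127 -0.2488 -0.0037] [252. 437.]
wrist pawn_mid 0.87 [ 0.5088 -0.1026  0.0431] [273. 304.]
wrist pawn 0.89 [ 0.5071 -0.1081  0.0045] [291. 273.]
```

Call:
arm_command([
  [[0,0,-0.6,0,0,0,0],[0,0,-1.2,0,0,0,0],[0,0,-1.8,0,0,0,0],[0,0,-2.4,0,0,0,0],[0,0,-3,0,0,0,0]],
])

```text
time: 10.15
tool_pos: [0.5142, -0.0985, 0.048]
eef_rot: [-3.067, 0.681, -0.0]
wrist_force: [0.6, 0.3, -0.7]
width: 0.005
```

```bash
python3 g.py
python3 - <<'E'
from h import *
for n in ('scene','wrist'):
    look(snap(n),n,['pawn_mid','pawn'])
E
```

```text
t 10.15 tip box mm [-21.2 -24.9] 23.0 F [ 0.6  0.3 -0.7] w 0.0
turn deg [-0.  -0.   0.2]
scene pawn_mid 0.89 [ 0.6065 -0.2493  0.0377] [245. 422.]
scene pawn_mid 0.59 [ 0.532  -0.0749  0.0314] [270. 307.]
scene pawn 0.85 [ 0.5096 -0.1064  0.018 ] [247. 321.]
scene pawn 0.73 [ 0.6111 -0.2469 -0.0034] [252. 436.]
wrist pawn_mid 0.66 [ 0.5318 -0.0614  0.0192] [246. 278.]
wrist pawn 0.77 [ 0.521  -0.0953  0.0224] [312. 273.]
wrist pawn 0.42 [ 0.5401 -0.0821  0.0016] [277. 239.]
```

Call:
arm_command([
  [[0,0,1,0,0,0,0],[0,0,1,-3,0,0,0],[0,0,1,-8,0,0,0],[0,0,1,-13,0,0,0],[0,0,1,-15,0,0,0]],
])

```text
time: 11.08
tool_pos: [0.5109, -0.1094, 0.2014]
eef_rot: [3.065, -0.681, 0.008]
wrist_force: [0.5, -0.2, -0.2]
width: 0.003
```

```bash
python3 g.py 110 0 180
python3 - <<'E'
from h import *
C={n:snap(n) for n in ('scene','wrist')}
for n in C: look(C[n],n,['pawn_mid','pawn','lid_edge','lid_hinge'])
a=cv2.resize(C['scene']['pixels'][240:390,190:360],(450,400),interpolation=cv2.INTER_CUBIC); b=cv2.resize(C['wrist']['pixels'][160:460,120:420],(350,400),interpolation=cv2.INTER_CUBIC)
cv2.imwrite('pics/p7.png',cv2.cvtColor(np.hstack([a,b]),cv2.COLOR_RGB2BGR))
E
```

```text
t 11.07 tip box mm [-19.6 -36.2] 176.4 F [ 0.5 -0.2 -0.2] w 0.0
turn deg [ 0.  -0.3  0.1]
[110.0, 0.0, 180.0] shift cm [13.  -3.6 -0.3]
scene pawn_mid 0.6 [ 0.6088 -0.2509  0.034 ] [246. 425.]
scene pawn 0.95 [ 0.5121 -0.0965  0.0218] [251. 315.]
scene pawn 0.6 [ 0.611  -0.2486 -0.0028] [251. 436.]
scene lid_edge 0.86 [ 0.6197 -0.1208  0.1315] [302. 313.]
scene lid_hinge 0.73 [ 0.589  -0.1046  0.0383] [291. 334.]
wrist pawn_mid 0.91 [ 0.6142 -0.2464  0.0353] [426.  28.]
wrist pawn_mid 0.57 [ 0.5315 -0.0621  0.0178] [265. 215.]
wrist pawn 0.92 [ 0.5195 -0.0928  0.02  ] [301. 213.]
wrist pawn 0.84 [ 0.6121 -0.251   0.0055] [423.  36.]
wrist lid_edge 0.86 [ 0.625  -0.118   0.1296] [252.  75.]
wrist lid_edge 0.17 [ 0.4923 -0.2604  0.0026] [479. 160.]
wrist lid_hinge 0.87 [ 0.5852 -0.1034  0.0441] [276. 142.]
```

View pics/p7.png

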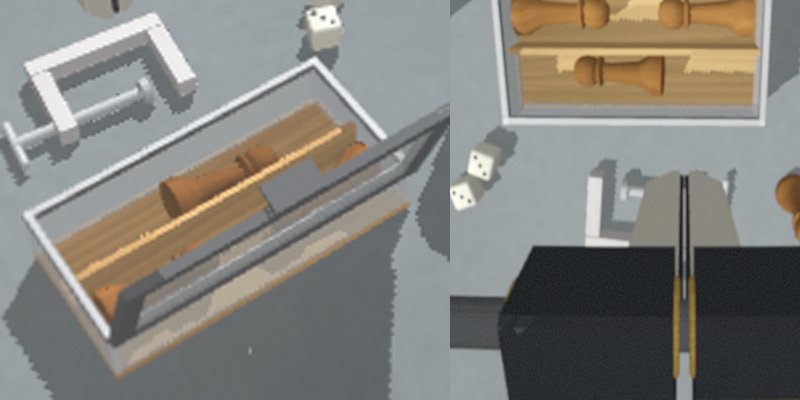

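The left half shows the pawn lying flat in the front lane, foot at (185,195) and head at (262,160). Next is the lid: I'll go over it and come down behind.

Call:
arm_command([
  [[0,3.5,-0.9,-0.5,0,0,0],[0,7,-1.8,-0.5,0,0,0],[0,10.5,-2.7,-0.5,0,0,0],[0,14,-3.6,-0.5,0,0,0],[0,14,-3.6,-0.5,0,0,0]],
])

```text
time: 12.2
tool_pos: [0.6533, -0.1349, 0.201]
eef_rot: [-3.067, 0.68, 0.002]
wrist_force: [-1.1, -0.0, -0.1]
width: 0.005
```

Call:
arm_command([
  [[0,0,0,4,0,0,0],[0,0,0,8,0,0,0],[0,0,0,10,0,0,0],[0,0,0,10,0,0,0]],
])

```text
time: 12.7
tool_pos: [0.6496, -0.1338, 0.1007]
eef_rot: [-3.066, 0.681, 0.008]
wrist_force: [0.2, -0.1, 0.3]
width: 0.003
```

Call:
arm_command([
  [[0,-1,0,0,0,0,0],[0,-2,0,0,0,0,0],[0,-3,0,0,0,0,0],[0,-4,0,0,0,0,0],[0,-5,0,0,0,0,0]],
])

```text
time: 13.32
tool_pos: [0.6061, -0.1132, 0.1034]
eef_rot: [3.067, -0.681, 0.001]
wrist_force: [1.3, -0.9, 1.8]
width: 0.005
```

```bash
python3 g.py
python3 - <<'E'
from h import *
for n in ('scene','top'):
    look(snap(n),n,['lid_edge','lid_hinge'])
E
```

```text
t 13.32 tip box mm [68.2  1. ] 78.4 F [ 1.3 -0.9  1.8] w 0.0
turn deg [-0.  -0.   0.2]
scene lid_edge 0.65 [ 0.5928 -0.1079  0.1378] [289. 295.]
scene lid_hinge 0.87 [ 0.5883 -0.1022  0.0403] [292. 332.]
top lid_edge 0.79 [ 0.5962 -0.109   0.1312] [438. 220.]
top lid_edge 0.46 [ 0.6501  0.0844 -0.0004] [325. 198.]
top lid_hinge 0.9 [ 0.5894 -0.1059  0.0395] [424. 229.]
```

Call:
arm_command([
  [[0,-1.3,0,0,0,0,0],[0,-2.6,0,0,0,0,0],[0,-4,0,0,0,0,0],[0,-5.3,0,0,0,0,0],[0,-6.6,0,0.2,0,0,0]],
])

```text
time: 14.25
tool_pos: [0.5459, -0.0851, 0.1011]
eef_rot: [3.067, -0.681, 0.001]
wrist_force: [0.7, -0.6, -0.3]
width: 0.004
```

Call:
arm_command([
  [[0,-0.6,0,0.8,0,0,0],[0,-1.2,0,1.6,0,0,0],[0,-1.6,0,2.4,0,0,0],[0,-1.8,0,3,0,0,0],[0,-1.8,0,3,0,0,0]],
])

```text
time: 14.88
tool_pos: [0.53, -0.0778, 0.0702]
eef_rot: [-3.067, 0.681, 0.002]
wrist_force: [0.6, 0.1, -0.1]
width: 0.007
```

```bash
python3 g.py
python3 - <<'E'
from h import *
for n in ('scene','top','wrist'):
    look(snap(n),n,['lid_edge','lid_hinge'])
E
```

```text
t 14.88 tip box mm [-15.7   0.6] 45.2 F [ 0.6  0.1 -0.1] w 0.01
turn deg [0.  0.1 0.2]
scene lid_edge 0.94 [ 0.5037 -0.068   0.0714] [254. 280.]
scene lid_edge 0.65 [ 0.5882 -0.1021  0.038 ] [292. 333.]
scene lid_hinge 0.81 [ 0.5883 -0.101   0.0422] [292. 331.]
top lid_edge 0.82 [ 0.5076 -0.0684  0.0684] [407. 271.]
top lid_edge 0.45 [ 0.5477 -0.0852 -0.0008] [409. 251.]
top lid_hinge 0.84 [ 0.5907 -0.1068  0.0403] [425. 228.]
wrist lid_edge 0.97 [ 0.5089 -0.0617  0.0716] [312. 353.]
wrist lid_hinge 0.57 [ 0.5854 -0.1016  0.0461] [319. 167.]
```

Call:
arm_command([
  [[0,-0.3,0,0.5,0,0,0],[0,-0.6,0,1,0,0,0],[0,-0.8,0,1.4,0,0,0],[0,-0.8,0,1.7,0,0,0],[0,-0.8,0,1.8,0,0,0]],
])

```text
time: 15.95
tool_pos: [0.5229, -0.0744, 0.0526]
eef_rot: [-3.067, 0.681, 0.001]
wrist_force: [0.4, 0.7, 0.2]
width: 0.007
```

Call:
arm_command([
  [[0,0,0,0.15,0,0,0],[0,0,0,0.3,0,0,0],[0,0,0,0.3,0,0,0]],
])

```text
time: 16.32
tool_pos: [0.5232, -0.0746, 0.0499]
eef_rot: [3.067, -0.681, 0.0]
wrist_force: [-0.2, 0.4, -0.4]
width: 0.008
```

```bash
python3 g.py
python3 - <<'E'
from h import *
for n in ('scene','top','wrist'):
    look(snap(n),n,['lid_edge','lid_hinge'],n=1)
E
```

```text
t 16.32 tip box mm [-23.2   0.6] 24.9 F [-0.2  0.4 -0.4] w 0.01
turn deg [ 0.  -0.   0.2]
scene lid_edge 0.97 [ 0.4995 -0.0625  0.0447] [256. 287.]
scene lid_hinge 0.83 [ 0.5888 -0.1009  0.039 ] [293. 332.]
top lid_hinge 0.68 [ 0.5899 -0.1047  0.041 ] [424. 228.]
wrist lid_edge 0.92 [ 0.5029 -0.0605  0.0473] [315. 345.]
wrist lid_hinge 0.93 [ 0.5835 -0.1028  0.0421] [324. 155.]
```

Call:
arm_command([
  [[0,0,0,0.2,0,0,0],[0,0,0,0.3,0,0,0],[0,0,0,0.3,0,0,0]],
])

```text
time: 17.15
tool_pos: [0.5235, -0.0746, 0.0489]
eef_rot: [3.067, -0.68, 0.002]
wrist_force: [-5.3, 1.5, 16.8]
width: 0.003
```

Call:
arm_command([
  [[0,0,0,0.2,0,0,0],[0,0,0,0.2,0,0,0]],
])

```text
time: 17.4
tool_pos: [0.5235, -0.0746, 0.0486]
eef_rot: [3.067, -0.68, 0.003]
wrist_force: [-9.4, 3.4, 32.3]
width: 0.004
```

A hard stop at 17–32 N, so the lid is seated. I'll retract and check.

Call:
arm_command([
  [[0,0,0,-1,0,0,0],[0,0,0,-4,0,0,0],[0,0,0,-9,0,0,0],[0,-3,0,-14,0,0,0],[0,-8,0,-18,0,0,0]],
])

```text
time: 18.02
tool_pos: [0.4523, -0.0415, 0.2259]
eef_rot: [3.066, -0.682, 0.004]
wrist_force: [-0.0, 0.0, 0.4]
width: 0.005
```

```bash
python3 g.py
python3 - <<'E'
from h import *
C={n:snap(n) for n in ('scene','top','wrist')}
for n in C: look(C[n],n,['lid_edge','lid_hinge','dice_cup','token_jar','token_tower','clamp','spare_pawn','die_a'] if n=='scene' else ['lid_edge','lid_hinge','pawn'],n=2)
a=cv2.resize(C['scene']['pixels'][200:440,140:400],(430,400),interpolation=cv2.INTER_CUBIC); b=cv2.resize(C['wrist']['pixels'][60:420,150:480],(370,400),interpolation=cv2.INTER_CUBIC)
cv2.imwrite('pics/p8.png',cv2.cvtColor(np.hstack([a,b]),cv2.COLOR_RGB2BGR))
E
```

```text
t 18.02 tip box mm [-101.5    0.3] 200.9 F [-0.   0.   0.4] w 0.01
turn deg [-0.  -0.1  0.1]
scene lid_edge 0.76 [ 0.5022 -0.0671  0.0452] [255. 290.]
scene lid_edge 0.53 [ 0.4847 -0.2641 -0.0016] [170. 402.]
scene lid_hinge 0.59 [ 0.5904 -0.101   0.0421] [294. 331.]
scene dice_cup 0.56 [ 0.6444  0.0841 -0.0036] [381. 278.]
scene token_jar 0.49 [ 0.5056  0.0958 -0.0018] [312. 242.]
scene token_tower 0.63 [ 0.7602  0.0827 -0.0049] [446. 307.]
scene clamp 0.89 [ 0.4024 -0.014  -0.0016] [226. 262.]
scene spare_pawn 0.94 [ 0.3821 -0.1562 -0.0005] [162. 317.]
scene die_a 0.73 [ 0.5039  0.0984 -0.0036] [312. 241.]
scene die_a 0.46 [0.5205 0.0738 0.0033] [313. 252.]
top lid_edge 0.87 [ 0.5032 -0.0641  0.0419] [402. 273.]
top lid_edge 0.6 [ 0.405  -0.0159 -0.0013] [374. 322.]
top lid_hinge 0.74 [ 0.5879 -0.1073  0.0429] [425. 229.]
top pawn 0.72 [ 0.6173 -0.248  -0.0027] [489. 218.]
wrist lid_edge 0.7 [ 0.5052 -0.0619  0.0465] [319. 147.]
wrist lid_hinge 0.76 [ 0.5847 -0.1051  0.0435] [325.  34.]
wrist lid_hinge 0.25 [ 0.4023 -0.0123  0.0004] [317. 255.]
wrist pawn 0.62 [ 0.3862 -0.1484  0.0039] [445. 216.]
```

View pics/p8.png

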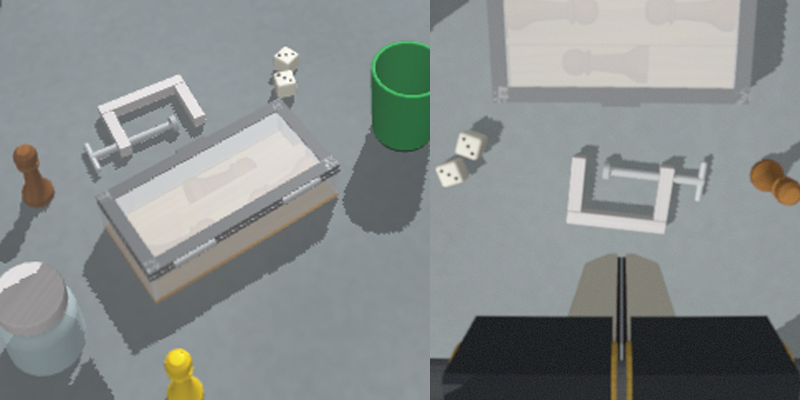

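The lid sits flat on the rim, from (105,200) to (335,165), with the pawn lying under it at (220,180). The bystanders are where they were and the arm is clear.

```bash
python3 -c "
from h import *
print(finish_job())"
```

```text
the job is handed in; nothing more can be done
None
```

The job is done and handed in: the front-lane pawn lies flat in its lane and the lid is shut. I handed it in just after 18 s, against the 51 s limit. No verdict comes back from the hand-in.

- **Pawn:** It took three tries. The fingertips sat about 20 mm higher than I calculated, so the first pass went over the head without touching it. The second pressed lightly on the head (2.8 N), and the third, 18 mm lower, toppled it.
- **Lid:** I pushed it over from behind and pressed it down until it stopped hard at about 32 N vertical.
- **Last checks:** The networks put the lid's free edge at 42 to 47 mm above the shelf, against 45.5 mm when shut. The final picture shows the lid flat on the rim, with the pawn lying under it. The arm was clear and touching nothing.
- **Bystanders:** The cup, tower, clamp, spare pawn and dice were found within a few mm of where they started.
- **What disagreed:** In the last check the network reported the token jar at the dice. The picture shows the jar in its original place, so I took that report as false.

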